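# Load and clamp a crossflow membrane cell

## Task

Slide the pale membrane cell gently along its guides until it is fully home against the stop at the back of the holder, then screw the clamp down with its T-handle (clockwise from above; it takes a few half turns, so you will have to change ends) until the foot bears on the cell and the handle goes firm: tight enough to seal, not overtightened. Let go, and leave the other things on the bench where they are.

Things in the scene. Friction and masses are not known exactly. Their poses are not given: they have to be found in the camera images.
- holder: Cell holder bolted to the bench: grey base plate 230 x 150 mm, top 16 mm above the bench, with two low aluminium guide rails (66 mm apart, 12 mm high, flared at the front mouth) and two upright steel columns, 16 mm thick, 138 mm high, 56 mm either side of the screw axis. Origin: on the bench under the screw axis. x: the way the cell slides home, from the open front to the stop; y along the crosshead; z up.
- crosshead: Grey bar bridging the columns over the cell, 28 mm deep (x), 142 mm wide (y), 22 mm high, plus nuts and a bush on top; the upright clamp screw passes through its middle. Its height on the columns differs from start to start. Origin: middle of its underside, on the screw axis, 91 to 95 mm above the bench; axes as the holder's.
- stop: Steel stop bar across the back end of the guides, 82 wide x 14 thick x 32 mm high, part of the holder. Origin: middle of its front face, on the base plate, 80 mm behind the screw axis. The cell is home when its back end touches it.
- cell_mid (a point): Membrane cell: loose flat pack of two pale translucent blocks, black gasket and steel top plate, 160 long x 60 wide x 48 mm high, 0.5 to 0.85 kg, lying between the guides (3 mm play each side), pulled 40 to 75 mm out to the front. This point: its centre, 24 mm above its underside, 40 mm above the bench; x along it toward the stop, y across, z up. Fully home, this point is on the screw axis (holder x = 0).
- cell_front (a point): Middle of the cell's flat front end face (facing away from the stop), 24 mm above its underside, 80 mm from its centre; axes as the cell's. Two brass hose barbs, 18 mm high, stand on the cell's top 14 mm behind this face, 16 mm to either side.
- tee_mid (a point): T-handle of the clamp screw: level round steel bar 14 mm thick, 136 mm long, in a hub 25 mm thick on the screw axis, at first 191 to 196 mm above the bench and within 0.45 rad of the crosshead's direction. This point: middle of the bar, on the axis; x along the bar, z up. Grip it 50 mm out on either side, free for 35 mm below. It comes down with the screw.
- tee (a joint): Turning angle of the T-handle (rad), grows clockwise from above (tightening); 0 with the bar along the crosshead (holder y). Screw and handle go down 8 mm a turn (1.27 mm per rad). The foot first touches the cell somewhere from 2.5 to 5.6 rad, different each time. The screw stays where it is left; turning back loosens it. Turning takes a steady 0.16 N m (3 N at 50 mm) until the foot touches.
- foot: Round steel foot on the screw's lower end, 36 mm across, on stiff disc springs. Origin: middle of its underside, at first 2.9 to 7.3 mm above the cell's top (64 mm above the bench). Once it touches, turning takes 0.55 N m more per rad: sealed from 0.37 N m (50 N on the cell), crushed at 1.0 (200 N); 0.5 to 0.7, an eighth of a turn past touch, is right. Held still, the handle soon pushes back with under half of that.
- spanner: Bystander: steel spanner, 160 mm long, lying beside the holder.
- oring: Bystander: black rubber ring, 52 mm across, 8 mm thick, lying beside the holder.
- slidebox: Bystander: small cardboard box, 75 x 50 x 25 mm, lying behind the holder. Origin: centre of its underside.
- beaker: Bystander: glass beaker, 72 mm across, 95 mm high, left of the holder. Origin: centre of its underside.
- jug: Bystander: clear plastic jug, 120 mm across, 150 mm high, far left. Origin: centre of its underside.
- washbottle: Bystander: white bottle with red cap, 64 mm across, 170 mm high, right of the holder. Origin: centre of its underside.
- jar: Bystander: amber jar with black cap, 60 mm across, 90 mm high, right of the holder. Origin: centre of its underside.
There are look-alikes about, which are no part of the job. Leave any blue, brown or pink look-alike of the part that bears cell_mid alone.

How it is judged:
On the way, in this order (a step that is already met when the one before it is completed fails the run):
1. the cell is home: its centre within 3 mm of the screw axis along the guides (x of cell_mid in the frame of holder above -0.003 m), for 0.1 s.
2. the screw's foot clamps the cell with more than 50 N (contact force between foot and cell above 50 N), for 0.2 s.
At the end, for the whole second after the job is handed in: The cell is against the stop (its centre within 3 mm of the screw axis along the guides) and the screw's foot clamps it with 50 to 200 N, the handle released (x of cell_mid in the frame of holder above -0.003 m and contact force between foot and cell between 50 and 200 N); the robot touches nothing.
It fails at once if the screw is overtightened: the foot presses on the cell with more than 200 N (contact force between foot and cell above 200 N).
It fails at once if the cell is rammed against the stop with more than 45 N (contact force between cell and stop above 45 N).
It fails at once if a bystander is moved more than 20 mm (distance of any of spanner, oring, slidebox, beaker, jug, washbottle, jar from where it was at the start of the episode above 0.02 m).
It also fails if it takes over 72 s, if anything falls off the work surface, if the arm or the gripper's body presses on something with over 40 N, if the wrist force passes 120 N, or if a joint passes its speed limit or range.

## Robot

A 6-joint arm with a two-finger parallel gripper is mounted at the origin on the work surface. World frame = base frame: x ahead of the robot, y to its left, z up, the work surface at z = 0. Lengths are in m, angles in rad, forces in N, time in s.
With the tool pointing down it reaches from about 0.35 to 0.85 m from the base axis. Payload 8.1 kg.
Tool frame: the origin (TCP) lies at the very end of the fingers, on their centre line; the grasp point (between the pads) lies 19 mm behind it; z points along the fingers, x is the direction in which the jaws open and shut, and the axes are right-handed (so a half turn about z gives the same grasp; the last joint's range is limited). The gripper opens to 85 mm and grips with 20 to 120 N. Pads are 22 mm wide; open, the fingers measure 114 mm over their backs; the gripper's body (76 mm by 85 mm) begins 54 mm behind the grasp point. The pads swing forward as they close: fully open they stand 13 mm farther back than shut.
Start: joints at [-1.402, 0.13, 1.488, -0, 1.523, -0.085], TCP at [0.151, -0.581, 0.206] pointing down, gripper open.
Joint ranges: [-2.96, 2.96], [-0.89, 2.26], [0.02, 2.5], [-1.34, 4.48], [0, 2.73], [-2.66, 2.66]. Speed limits (rad/s): [2.39, 2.39, 2.79, 3.14, 3.14, 3.14].

## Interface

Orientations are given as [roll, pitch, yaw] about the fixed x, y, z axes, in that order (R = Rz(yaw) Ry(pitch) Rx(roll)).
In Python, from rig import sensors, vision, ticket gives the robot as it stands. The module is installed in compiled form; this text tells all that it offers.
- The arm moves only by the shell command python3 -m inch 'ROWS' [FORCE]. ROWS is a JSON object of lists of equal length, an entry for each row: "delta_pos": the shift along the tool's x, y, z in m, a list of three; "rot": the turn, a rotation vector about the tool's x, y, z in rad, a list of three; "fingers": the finger opening in m, from 0 to 0.0854. A call has 1 to 12 rows; each row is the pose to reach, as a shift and turn from the pose commanded when the call began, along the tool's axes at that moment; what a row does not reach only later rows make up. A row lasts 1/12 s, in which the tool goes at most 41.7 mm and 7.16 degrees, less where a joint would pass 70% of its speed; a pose out of reach is approached as far as the arm can. A call with a gripper value outside its range is refused whole. The fingers move at their own pace and stop on an object; FORCE is the grip in N (left out, the last holds). Time passes only in rows, so rows that repeat a pose let the fingers close. It gives the time, the measured TCP pose, the force and the opening at its end, in the units of the state.
- sensors.read_state(): the state, without advancing time (a new reading comes with each control period).
- vision.capture(name): name is "scene" or "top" or "wrist"; returns (picture, depth): 480x640x3 uint8, red, green, blue; 480x640 float32, m along the optical axis (not along the pixel's ray), 0 where there is no reading.
- vision.get_calibration(name): a dict with "intrinsics" (3x3 intrinsics, pixels), "eye" and "orientation" of the camera in the world. Camera axes: x right, y up, looking along -z (the intrinsics and any distortion apply to the point x, -y, -z); pixel columns grow to the right and rows downward; lengths in m; the calibration is good to about 2 mm. A picture is of the moment at which its call begins: read the wrist's pose just before it. get_calibration takes no time and is no camera call; for the wrist camera it gives the pose at the moment of the call.
- ticket.hand_in(): hands the job in, once; it reports no verdict.
The state is a dict: "t": time; "joint_positions": joint angles; "dq": joint speeds; "joint_torque": joint torques, N m; "ee_pos": TCP position; "orientation": TCP orientation; "contact_force": force on the tool from outside, world axes, zero at the start; "wrist_torque": the same for the moment, N m; "grip_width": finger opening in m.
Only numpy, scipy, OpenCV 4.12 (cv2) and the standard library are available. Lean on these libraries where they do the work, as an engineer would, in place of code of your own. Each camera call takes 0.05 s, during which the arm holds its last target. There are 200 camera calls.

## Working session

There is one attempt and no reset: what is moved stays moved. The work goes in short steps, Python scripts to look and compute and a shell command to move; the robot and the scene stay as the last step left them, time stands still between calls to the robot, and variables do not carry over. Pictures are saved under pics/ and viewed, about 8 in all and at most 12, crops included, and the job is handed in when it is done.

```bash
mkdir -p pics
cat > h.py <<'E'
import numpy as np, cv2
from rig import sensors, vision, ticket
def cap(n,f=None):
    c=vision.get_calibration(n); im,d=vision.capture(n)
    np.savez('last_%s.npz'%n,im=im,d=d,K=c["intrinsics"],e=c["eye"],o=np.array(c["orientation"]))
    if f: cv2.imwrite('pics/'+f,im[:,:,::-1])
    return im,d,c
def R_of(o):
    o=np.array(o)
    if o.shape==(3,3): return o
    from scipy.spatial.transform import Rotation as R
    return R.from_euler('xyz',o).as_matrix()
def pts(d,K,e,o):
    K=np.array(K);v,u=np.mgrid[0:480,0:640]
    x=(u-K[0,2])/K[0,0]*d;y=(v-K[1,2])/K[1,1]*d
    P=np.stack([x,-y,-d],-1)@R_of(o).T+np.array(e)
    P[d==0]=np.nan
    return P
E
python3 - <<'E'
from h import *
for n in ("scene","top"):
    im,d,c=cap(n,n+'1.png'); print(n,{k:(v if k!="x" else 0) for k,v in c.items()})
print(sensors.read_state())
E
```

```text
scene {'intrinsics': array([[490.70901927,   0.        , 327.08382106],
       [  0.        , 490.70901927, 239.68907885],
       [  0.        ,   0.        ,   1.        ]]), 'eye': array([ 0.92691298, -0.57089574,  0.93274996]), 'orientation': array([ 0.71118779, -0.00201698,  0.58463147])}
top {'intrinsics': array([[502.31043225,   0.        , 324.3582199 ],
       [  0.        , 502.31043225, 236.90452333],
       [  0.        ,   0.        ,   1.        ]]), 'eye': array([ 0.37244055, -0.00861507,  1.5489605 ]), 'orientation': array([ 0.13920265,  0.00666056, -1.55332782])}
{'t': 0.1, 'joint_positions': array([-1.40242961e+00,  1.31073634e-01,  1.48916876e+00, -5.08544868e-06,
        1.52299356e+00, -8.53650453e-02]), 'dq': array([-0.00031599, -0.00103326, -0.00378823,  0.00080504, -0.00075709,
        0.00049832]), 'joint_torque': array([ 8.33606246e-04, -5.70950997e+01, -5.01941550e+01, -3.01811733e-04,
        8.13402934e-03,  7.29911790e-06]), 'ee_pos': array([ 0.15056153, -0.58025394,  0.20515742]), 'orientation': array([-3.14145760e+00,  1.63774815e-03, -1.31706421e+00]), 'contact_force': array([0.28590839, 0.81158572, 0.81153431]), 'wrist_torque': array([ 0.00273825, -0.01744731,  0.04478025]), 'grip_width': 0.08548912957787119}
```

View pics/scene1.png

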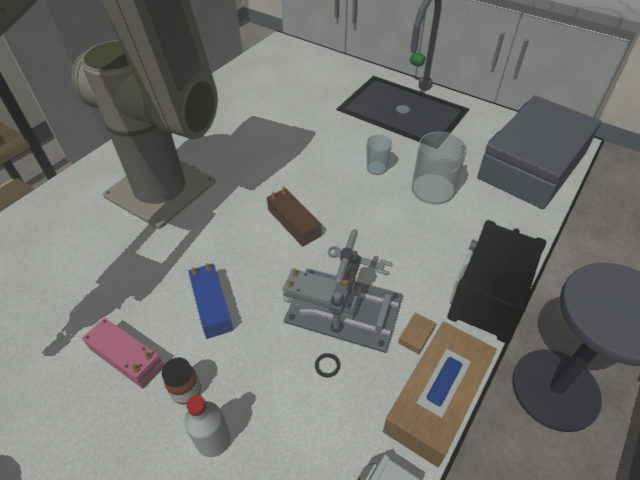

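View pics/top1.png

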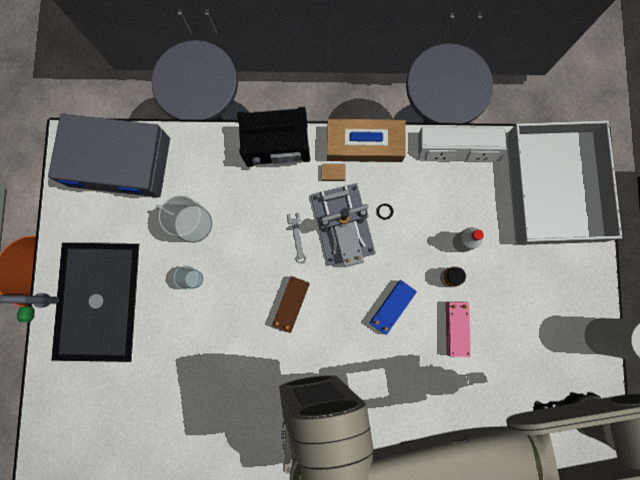

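The holder is around (343,225) in the top view, and its front (the cell with barbs) points toward the robot. In the scene view it's near (345,300), with the grey cell's barbs at about (293,275). The blue, brown and pink look-alikes are apart from it. Next I fuse the depth from both cameras.

Run:
```python
from h import *
A=[]
for n,(r0,r1,c0,c1) in {"top":(175,275,300,390),"scene":(220,355,270,410)}.items():
    z=np.load('last_%s.npz'%n); P=pts(z['d'],z['K'],z['e'],z['o'])
    Q=P[r0:r1,c0:c1].reshape(-1,3); C=z['im'][r0:r1,c0:c1].reshape(-1,3)
    ok=~np.isnan(Q[:,0]); Q=Q[ok]
    print(n, 'bench z',np.nanmedian(Q[np.abs(Q[:,2])<.008,2]))
    for nm,a,b in (("base",.011,.021),("celltop",.058,.068),("cross",.105,.125),("tee",.175,.215),("mid",.13,.17)):
        s=Q[(Q[:,2]>a)&(Q[:,2]<b)]
        if len(s)<5: print(nm,len(s)); continue
        (cx,cy),(w,h),ang=cv2.minAreaRect(s[:,:2].astype(np.float32)*1000)
        print(nm,len(s),'rect',round(cx),round(cy),round(w),round(h),round(ang,1),'mean',s.mean(0).round(4),'med z',np.median(s[:,2]).round(4))
    A.append(Q)
Q=np.vstack(A); 
# holder frame pixel view: height map
g=np.full((300,300),-0.01)
x=((Q[:,0]-.45)*1000).astype(int);y=((Q[:,1]+.2)*1000).astype(int)
# print range
print(Q.min(0),Q.max(0))
im=cv2.imread('pics/top1.png')[170:280,290:400]; im2=cv2.imread('pics/scene1.png')[215:360,260:415]
o=np.hstack([cv2.resize(im,(400,400),interpolation=2),cv2.resize(im2,(400,400),interpolation=2)])
cv2.imwrite('pics/crop1.png',o)
```

```text
top bench z 3.0323853164260228e-05
base 1542 rect 630 -55 305 273 0.4 mean [ 0.6393 -0.0448  0.016 ] med z 0.016
celltop 669 rect 563 -69 124 59 15.1 mean [ 0.5633 -0.0685  0.0635] med z 0.0637
cross 247 rect 628 -51 27 142 13.2 mean [ 0.6258 -0.0519  0.1166] med z 0.1166
tee 274 rect 631 -50 23 134 13.4 mean [ 0.63   -0.0499  0.2008] med z 0.2008
mid 52 rect 625 -52 18 125 18.2 mean [ 0.6298 -0.0604  0.1389] med z 0.1384
scene bench z 0.0014452768986158437
base 3032 rect 582 10 266 386 38.3 mean [ 0.6531 -0.06    0.017 ] med z 0.0172
celltop 1273 rect 585 -82 159 94 14.0 mean [ 0.5745 -0.0723  0.0647] med z 0.0649
cross 436 rect 633 -53 29 143 13.1 mean [ 0.6412 -0.0715  0.1171] med z 0.1176
tee 480 rect 632 -54 24 133 18.4 mean [ 0.6343 -0.0584  0.2016] med z 0.2019
mid 158 rect 635 -52 18 128 13.3 mean [ 0.638  -0.0652  0.1421] med z 0.1393
[ 0.32334958 -0.22904872 -0.0109428 ] [0.80175877 0.27458424 0.21163722]
```

View pics/crop1.png

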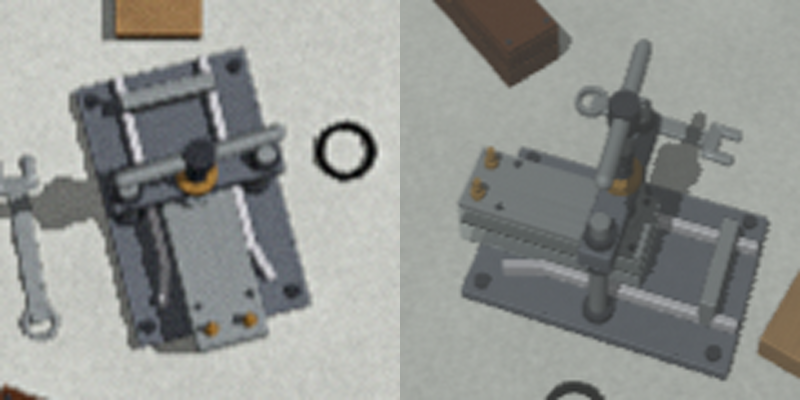

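Run:
```python
from h import *
s=sensors.read_state(); Rt=R_of(s['orientation'])
h=np.radians(13.2); ex=np.array([np.cos(h),np.sin(h),0]); ey=np.array([-np.sin(h),np.cos(h),0])
for n,(r0,r1,c0,c1) in {"top":(175,275,300,390),"scene":(220,355,270,410)}.items():
    z=np.load('last_%s.npz'%n); P=pts(z['d'],z['K'],z['e'],z['o'])
    Q=P[r0:r1,c0:c1].reshape(-1,3); Q=Q[~np.isnan(Q[:,0])]
    near=np.linalg.norm(Q[:,:2]-[.63,-.052],axis=1)
    b=Q[(Q[:,2]>.17)&(Q[:,2]<.215)&(near<.075)]
    far=b[np.linalg.norm(b[:,:2]-[.63,-.052],axis=1)>.025]
    vx,vy,x0,y0=cv2.fitLine(far[:,:2].astype(np.float32),cv2.DIST_HUBER,0,1e-4,1e-4).ravel()
    t=(far[:,:2]-[x0,y0])@[vx,vy]
    print(n,'bar dir deg',np.degrees(np.arctan2(vy,vx)),'ends mid',np.array([x0,y0])+np.array([vx,vy])*(t.min()+t.max())/2,'len',np.ptp(t),'z98',np.percentile(far[:,2],[50,98]),'hubz',b[:,2].max())
    c=Q[(Q[:,2]>.12)&(Q[:,2]<.148)]; print(' columns',np.ptp(c@ey),(c@ex).mean(),((c@ey).max()+(c@ey).min())/2)
    k=Q[(Q[:,2]>.058)&(Q[:,2]<.07)&((Q-[.63,-.052,0])@ex<-.03)&(np.abs((Q-[.63,-.052,0])@ey)<.06)]
    q=(k-[.63,-.052,0]); print(' cell front x',np.percentile(q@ex,[0,1,5]),'y',np.percentile(q@ey,[1,99]))
    st=Q[(Q[:,2]>.040)&(Q[:,2]<.055)]; q=st-[.63,-.052,0]; q=q[(q@ex>.05)&(q@ex<.12)];print(' stop x',np.percentile(q@ex,[2,98]),'y',np.percentile(q@ey,[2,98]))
z=np.load('last_top.npz');P=pts(z['d'],z['K'],z['e'],z['o'])
for nm,(r,c) in dict(bottle=(238,472),jar=(277,453),box=(172,333),beaker=(277,187)).items(): print(nm,P[r,c].round(3))
tgt=np.array([.630,-.052,.28])-.165*ex
print('tgt',tgt,'delta tool',Rt.T@(tgt-s['ee_pos']),'yaw',s['orientation'][2]-h)
```

```text
top bar dir deg -71.842354 ends mid [ 0.63048446 -0.05041733] len 0.13405369897623087 z98 [0.1995666  0.20568854] hubz 0.21163721940741587
 columns 0.1357277979306316 0.5983591855764552 -0.1923779666626393
 cell front x [-0.13074833 -0.12922719 -0.12547591] y [-0.0302224   0.02756466]
 stop x [0.08074299 0.09612546] y [-0.03495438  0.04343082]
scene bar dir deg -71.93884 ends mid [ 0.63247049 -0.05360348] len 0.13341843493251906 z98 [0.20134205 0.2045207 ] hubz 0.20928289266944766
 columns 0.13696131885453508 0.6073035326940438 -0.19785355343410405
 cell front x [-0.13037843 -0.12919985 -0.12506634] y [-0.0340602   0.02579902]
 stop x [0.08113101 0.09538067] y [-0.03898745  0.03994522]
bottle [ 0.574 -0.413  0.139]
jar [ 0.466 -0.371  0.087]
box [ 0.793 -0.018  0.018]
beaker [ 0.457  0.427 -0.002]
tgt [ 0.46935948 -0.08967789  0.28      ] delta tool [-0.39496687 -0.43174438 -0.07413751] yaw -1.5474476697944701
```

```bash
python3 -m inch '{"delta_pos":[[-0.03,-0.035,-0.03],[-0.06,-0.07,-0.05],[-0.09,-0.1,-0.07],[-0.395,-0.432,-0.074],[-0.395,-0.432,-0.074],[-0.395,-0.432,-0.074],[-0.395,-0.432,-0.074],[-0.395,-0.432,-0.074],[-0.395,-0.432,-0.074],[-0.395,-0.432,-0.074],[-0.395,-0.432,-0.074],[-0.395,-0.432,-0.074]],"rot":[[0,0,-0.12],[0,0,-0.24],[0,0,-0.36],[0,0,-0.48],[0,0,-0.6],[0,0,-0.72],[0,0,-0.84],[0,0,-0.96],[0,0,-1.08],[0,0,-1.2],[0,0,-1.32],[0,0,-1.44]],"fingers":[0,0,0,0,0,0,0,0,0,0,0,0]}' 40
```

```text
t: 1.1
ee_pos: [0.4157, -0.1723, 0.2767]
orientation: [-3.142, 0.0, 0.129]
contact_force: [0.5, -1.4, -1.0]
grip_width: -0.0
```

```bash
python3 -m inch '{"delta_pos":[[0.032,-0.037,0],[0.0636,-0.0756,0],[0.0636,-0.0756,0.03],[0.0636,-0.0756,0.07],[0.0636,-0.0756,0.11],[0.0636,-0.0756,0.15],[0.0636,-0.0756,0.19],[0.0636,-0.0756,0.22],[0.0636,-0.0756,0.24],[0.0636,-0.0756,0.24]],"rot":[[0,0,-0.1],[0,0,-0.107],[0,0,-0.107],[0,0,-0.107],[0,0,-0.107],[0,0,-0.107],[0,0,-0.107],[0,0,-0.107],[0,0,-0.107],[0,0,-0.107]],"fingers":[0,0,0,0,0,0,0,0,0,0]}'
python3 - <<'E'
from h import *
s=sensors.read_state();p=s['ee_pos'];h=np.radians(13.2);q=p[:2]-[.631,-.052]
print(p,s['orientation'],q@[np.cos(h),np.sin(h)],q@[-np.sin(h),np.cos(h)],s['contact_force'])
E
```

```text
t: 1.93
ee_pos: [0.4643, -0.09, 0.0311]
orientation: [-3.137, 0.009, 0.23]
contact_force: [-0.7, 0.8, -1.1]
grip_width: 0.0002
[ 0.46427963 -0.08998838  0.03113962] [-3.13652681  0.00856413  0.23006989] -0.17099010911524395 0.0010860587922923784 [-0.66546208  0.76467398 -1.10582314]
```

```bash
python3 -m inch '{"delta_pos":[[0.01,0,-0.004],[0.018,0,-0.005],[0.021,0,-0.005],[0.024,0,-0.005],[0.027,0,-0.005],[0.030,0,-0.005],[0.034,0,-0.005],[0.038,0,-0.005],[0.042,0,-0.005],[0.046,0,-0.005],[0.050,0,-0.005],[0.052,0,-0.005]],"rot":[[0,0,0],[0,0,0],[0,0,0],[0,0,0],[0,0,0],[0,0,0],[0,0,0],[0,0,0],[0,0,0],[0,0,0],[0,0,0],[0,0,0]],"fingers":[0,0,0,0,0,0,0,0,0,0,0,0]}'
cat > st.py <<'E'
from h import *
s=sensors.read_state();p=s['ee_pos'];h=np.radians(13.2);q=p[:2]-[.631,-.052];e=np.array([np.cos(h),np.sin(h)]);n=np.array([-np.sin(h),np.cos(h)])
f=s['contact_force'];m=s['wrist_torque']
print('t',round(s['t'],2),'hx %.4f hy %.4f z %.4f'%(q@e,q@n,p[2]),'ori',s['orientation'].round(3),'F',f.round(2),'Fhx %.2f'%(f[:2]@e),'M',m.round(3),'Taxis %.3f'%(-(m[2]+q[0]*f[1]-q[1]*f[0])))
E
python3 st.py
```

```text
t: 2.93
ee_pos: [0.5204, -0.0797, 0.042]
orientation: [3.141, -0.0, 0.23]
contact_force: [-1.0, -1.4, 1.3]
grip_width: -0.0002
t 2.93 hx -0.1140 hy -0.0017 z 0.0420 ori [ 3.141 -0.     0.23 ] F [-1.02 -1.41  1.33] Fhx -1.31 M [-0.286  0.165  0.054] Taxis -0.181
```

```bash
python3 -m inch '{"delta_pos":[[0.002,0,0.002],[0.004,0,0.004],[0.006,0,0.004],[0.008,0,0.004],[0.009,0,0.004],[0.010,0,0.004],[0.011,0,0.004],[0.012,0,0.004]],"rot":[[0,0,0],[0,0,0],[0,0,0],[0,0,0],[0,0,0],[0,0,0],[0,0,0],[0,0,0]],"fingers":[0,0,0,0,0,0,0,0]}' && python3 st.py
```

```text
t: 3.6
ee_pos: [0.5307, -0.0774, 0.0388]
orientation: [3.141, 0.002, 0.23]
contact_force: [-11.6, -2.9, 17.2]
grip_width: 0.0002
t 3.6 hx -0.1035 hy -0.0018 z 0.0388 ori [3.141e+00 2.000e-03 2.300e-01] F [-11.61  -2.91  17.25] Fhx -11.96 M [-0.463  1.943  0.04 ] Taxis -0.038
```

Run:
```python
from h import *
im,d,c=cap('scene','s2.png')
z=np.load('last_scene.npz');P=pts(z['d'],z['K'],z['e'],z['o'])
h=np.radians(13.2);e=np.array([np.cos(h),np.sin(h)]);n=np.array([-np.sin(h),np.cos(h)])
q=P[...,:2]-[.631,-.052];X=q@e;Y=q@n;Z=P[...,2]
k=(Z>.058)&(Z<.07)&(np.abs(Y)<.032)&(X<.2)&(X>-.2)
print('top x',np.percentile(X[k],[0,1,5,50,95,99,100]))
o=cv2.resize(im[215:360,260:415],(640,600),interpolation=2); cv2.imwrite('pics/s2c.png',o[:,:,::-1])
```

```text
top x [-0.13174121 -0.12995225 -0.12349724 -0.05676271  0.0244706   0.02756767
  0.02859422]
```

View pics/s2c.png

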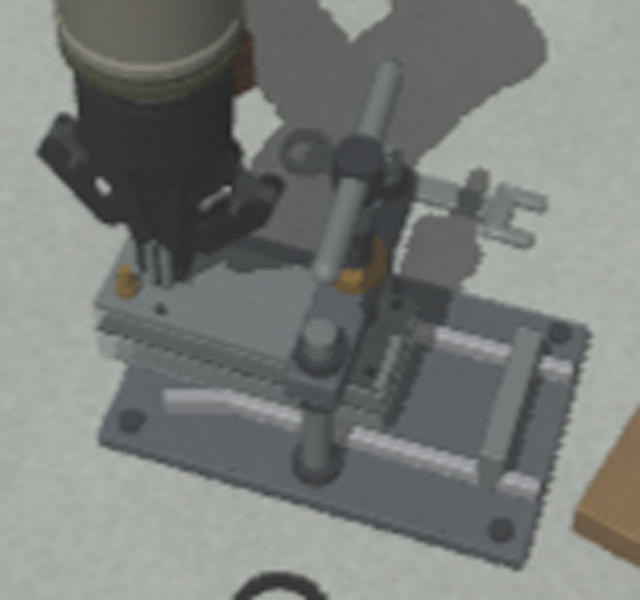

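Run:
```python
from h import *
z=np.load('last_scene.npz');R=R_of(z['o']);K=z['K']
P=pts(z['d'],z['K'],z['e'],z['o'])
def pr(p):
    c=R.T@(np.array(p)-z['e']);u=K[0,0]*c[0]/-c[2]+K[0,2];v=K[1,1]*-c[1]/-c[2]+K[1,2];return ((u-260)*640/155,(v-215)*600/145)
h=np.radians(13.2);e=np.array([np.cos(h),np.sin(h)]);n=np.array([-np.sin(h),np.cos(h)])
H=lambda x,y,zz:[*(np.array([.631,-.052])+x*e+y*n),zz]
print('tcp',pr([.5307,-.0774,.0388]),'at .064',pr([.5307,-.0774,.064]))
for y in(-.016,.016):print('barb',pr(H(-.116,y,.082)))
print('front corners',pr(H(-.13,-.03,.064)),pr(H(-.13,.03,.064)))
for (u,v) in [(165,270),(150,265),(185,265),(165,240),(125,280),(200,300)]:
    r,c=int(215+v*145/600),int(260+u*155/640); p=P[r,c]; q=p[:2]-[.631,-.052]; print(u,v,'hx %.3f hy %.3f z %.3f'%(q@e,q@n,p[2]))
```

```text
tcp (np.float64(165.5774524127757), np.float64(299.8997776351019)) at .064 (np.float64(163.6848014229343), np.float64(272.19804843032426))
barb (np.float64(129.44653480060657), np.float64(265.69087043826323))
barb (np.float64(153.1803101888438), np.float64(219.5530057501291))
front corners (np.float64(96.07904529721934), np.float64(298.9524312895919)) (np.float64(140.66935763578377), np.float64(213.33117498301738))
165 270 hx -0.099 hy -0.013 z 0.083
150 265 hx -0.106 hy -0.015 z 0.086
185 265 hx -0.090 hy -0.008 z 0.085
165 240 hx -0.098 hy -0.013 z 0.109
125 280 hx -0.117 hy -0.022 z 0.080
200 300 hx -0.080 hy -0.011 z 0.064
```

```bash
python3 -m inch '{"delta_pos":[[0,0,-0.03],[0,0,-0.06],[0,0,-0.06],[0,0,-0.06]],"rot":[[0,0,0],[0,0,0],[0,0,0],[0,0,0]],"fingers":[0,0,0,0]}' && python3 st.py
python3 - <<'E'
from h import *
im,d,c=cap('scene')
a=cv2.resize(im[215:360,260:415],(400,400),interpolation=2)
im2,d2,c2=cap('wrist'); b=cv2.resize(im2,(400,300))
b=np.vstack([b,np.zeros((100,400,3),np.uint8)])
cv2.imwrite('pics/s3.png',np.hstack([a,b])[:,:,::-1])
z=np.load('last_scene.npz');P=pts(z['d'],z['K'],z['e'],z['o'])
h=np.radians(13.2);e=np.array([np.cos(h),np.sin(h)]);n=np.array([-np.sin(h),np.cos(h)])
q=P[...,:2]-[.631,-.052];X=q@e;Y=q@n;Z=P[...,2]
k=(abs(X+.1)<.03)&(abs(Y)<.02)&(Z>.085)
print('lowest finger z',np.percentile(Z[k],[0,1,2,5,10]))
k=(Z>.058)&(Z<.07)&(np.abs(Y)<.032)&(X<.2)&(X>-.2);print('cell x',X[k].min(),X[k].max())
E
```

```text
t: 3.98
ee_pos: [0.5333, -0.077, 0.0999]
orientation: [3.14, -0.004, 0.23]
contact_force: [0.5, 0.1, -0.8]
grip_width: -0.0
t 3.98 hx -0.1009 hy -0.0020 z 0.0999 ori [ 3.14  -0.004  0.23 ] F [ 0.54  0.13 -0.83] Fhx 0.56 M [-0.004  0.058  0.014] Taxis -0.015
lowest finger z [0.0853365  0.1344557  0.13798279 0.14646695 0.1637993 ]
cell x -0.13172928223737937 0.02868636745626616
```

View pics/s3.png

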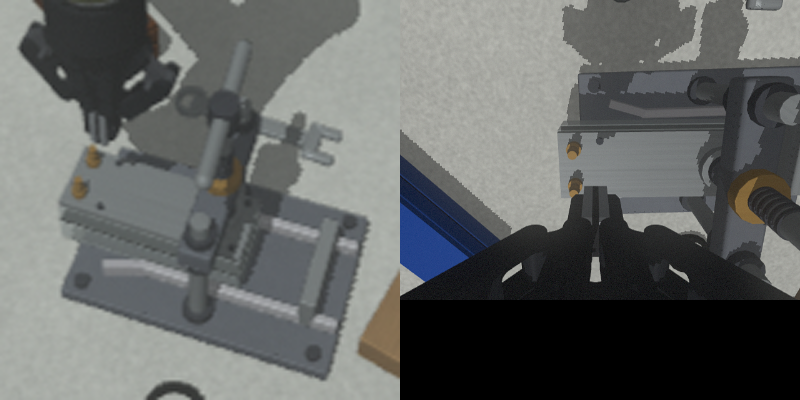

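Run:
```python
from h import *
z=np.load('last_scene.npz');R=R_of(z['o']);K=z['K'];P=pts(z['d'],z['K'],z['e'],z['o'])
def pr(p):
    c=R.T@(np.array(p)-z['e']);return ((K[0,0]*c[0]/-c[2]+K[0,2]-260)*400/155,(K[1,1]*-c[1]/-c[2]+K[1,2]-215)*400/145)
print('reported tcp px',pr([.5333,-.077,.0999]),pr([.5333,-.077,.13]))
h=np.radians(13.2);e=np.array([np.cos(h),np.sin(h)]);n=np.array([-np.sin(h),np.cos(h)])
q=P[...,:2]-[.631,-.052];X=q@e;Y=q@n;Z=P[...,2]
for v in range(110,165,5):
  for u in (85,92,97,103,110):
    r,c=int(215+v*145/400),int(260+u*155/400); print('%d,%d: %.3f %.3f %.3f'%(u,v,X[r,c],Y[r,c],Z[r,c]),end=' | ')
  print()
# wrist: calibration height & finger tip depth
w=np.load('last_wrist.npz');W=pts(w['d'],w['K'],w['e'],w['o']); print('wrist eye',w['e'],w['o'])
for (u,v) in [(590,190),(603,190),(590,205),(605,215),(570,150)]:
    r,c=int(v*1.6),int((u-400)*1.6);p=W[r,c];print(u,v,p.round(4),(p[:2]-[.631,-.052])@e,w['d'][r,c])
s=sensors.read_state();print(s['joint_positions'],s['grip_width'])
```

```text
reported tcp px (np.float64(103.39780084502206), np.float64(155.13509250525345)) (np.float64(101.91257022290594), np.float64(130.9753228350715))
85,110: -0.111 -0.013 0.166 | 92,110: -0.104 -0.014 0.170 | 97,110: -0.102 -0.009 0.166 | 103,110: -0.095 -0.015 0.175 | 110,110: -0.090 -0.011 0.173 | 
85,115: -0.168 0.100 0.003 | 92,115: -0.106 -0.011 0.160 | 97,115: -0.101 -0.012 0.163 | 103,115: -0.095 -0.015 0.170 | 110,115: -0.088 -0.015 0.172 | 
85,120: -0.166 0.095 0.002 | 92,120: -0.105 -0.012 0.155 | 97,120: -0.100 -0.013 0.159 | 103,120: -0.096 -0.012 0.159 | 110,120: -0.091 -0.009 0.157 | 
85,125: -0.163 0.089 0.003 | 92,125: -0.104 -0.015 0.152 | 97,125: -0.101 -0.013 0.151 | 103,125: -0.096 -0.013 0.154 | 110,125: -0.092 -0.008 0.150 | 
85,130: -0.162 0.085 0.000 | 92,130: -0.106 -0.012 0.142 | 97,130: -0.101 -0.013 0.144 | 103,130: -0.097 -0.013 0.147 | 110,130: -0.093 -0.007 0.141 | 
85,135: -0.160 0.081 0.002 | 92,135: -0.106 -0.013 0.140 | 97,135: -0.101 -0.013 0.141 | 103,135: -0.097 -0.013 0.144 | 110,135: -0.092 -0.009 0.140 | 
85,140: -0.158 0.077 0.000 | 92,140: -0.15
[... 540 characters left out ...]
 0.024 0.065 | 
85,160: -0.126 0.010 0.067 | 92,160: -0.119 0.011 0.069 | 97,160: -0.115 0.012 0.069 | 103,160: -0.113 0.017 0.064 | 110,160: -0.106 0.018 0.066 | 
wrist eye [ 0.51415806 -0.00265731  0.26618727] [-0.30373145 -0.00173     0.23021564]
590 190 [ 0.5265 -0.0672  0.1328] -0.1052532734524906 0.14691065
603 190 [ 0.5333 -0.0653  0.1335] -0.09818426590984997 0.14617269
590 205 [ 0.5267 -0.0668  0.1503] -0.10494134180704132 0.13007113
605 215 [ 0.5337 -0.0651  0.1598] -0.09776155521502419 0.12109348
570 150 [ 0.5093 -0.0639  0.0799] -0.12122174303497844 0.19525672
[-2.39031253e-01  3.98137817e-02  1.78749505e+00  3.17648025e-04
  1.31523288e+00 -4.69213011e-01] -0.0002003778804249124
```

The fingertips really end about 28 mm above the reported TCP: both the scene and wrist depth put them at z≈0.132 when 0.100 is reported. That means my first push passed over the cell between the barbs (the left barb is at (93,155) in the crop) and touched the top. The cell has not moved. I'll correct for the offset, back off and push at the true height.

```bash
python3 -m inch '{"delta_pos":[[-0.03,0.001,0],[-0.066,0.001,0],[-0.066,0.001,0],[-0.066,0.001,0.03],[-0.066,0.001,0.06],[-0.066,0.001,0.084],[-0.066,0.001,0.084],[-0.066,0.001,0.084]],"rot":[[0,0,0],[0,0,0],[0,0,0],[0,0,0],[0,0,0],[0,0,0],[0,0,0],[0,0,0]],"fingers":[0,0,0,0,0,0,0,0]}' && python3 st.py
python3 - <<'E'
from h import *
im,d,c=cap('scene')
h=np.radians(13.2);e=np.array([np.cos(h),np.sin(h)]);n=np.array([-np.sin(h),np.cos(h)])
im2,d2,c2=cap('wrist')
z=np.load('last_scene.npz');w=np.load('last_wrist.npz')
for nm,q in(('scene',z),('wrist',w)):
    P=pts(q['d'],q['K'],q['e'],q['o']);r=P[...,:2]-[.631,-.052];X=r@e;Y=r@n;Z=P[...,2]
    k=(X<-.137)&(X>-.19)&(abs(Y)<.02)&(Z>.03);print(nm,'fingers z',np.percentile(Z[k],[0,1,2]) if k.any() else None)
    k=(Z>.058)&(Z<.068)&(np.abs(Y)<.032)&(X<.2)&(X>-.15);print('cell x',np.percentile(X[k],[0,1]))
a=cv2.resize(im[205:360,250:415],(400,400),interpolation=2);b=np.vstack([cv2.resize(im2,(400,300)),np.zeros((100,400,3),np.uint8)])
cv2.imwrite('pics/s4.png',np.hstack([a,b])[:,:,::-1])
E
```

```text
t: 4.75
ee_pos: [0.4647, -0.092, 0.0115]
orientation: [-3.138, 0.005, 0.23]
contact_force: [-0.1, -0.2, 1.9]
grip_width: 0.0
t 4.75 hx -0.1711 hy -0.0010 z 0.0115 ori [-3.138  0.005  0.23 ] F [-0.06 -0.24  1.88] Fhx -0.12 M [-0.008 -0.003 -0.011] Taxis -0.027
scene fingers z [0.0386508  0.04678302 0.05055712]
cell x [-0.13159482 -0.1295996 ]
wrist fingers z [0.04110355 0.04753842 0.05068823]
cell x [-0.13399757 -0.13277297]
```

View pics/s4.png

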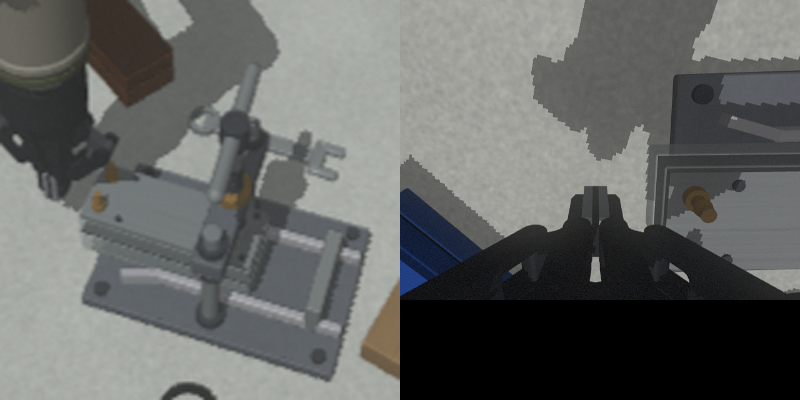

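Run:
```python
from h import *
h=np.radians(13.2);e=np.array([np.cos(h),np.sin(h)]);n=np.array([-np.sin(h),np.cos(h)])
for nm in('scene','wrist'):
    q=np.load('last_%s.npz'%nm);P=pts(q['d'],q['K'],q['e'],q['o']);r=P[...,:2]-[.631,-.052];X=r@e+.171;Y=r@n;Z=P[...,2]-.041
    for a in range(8,64,8):
        k=(X>a/1000)&(X<(a+8)/1000)&(abs(Y)<.03)&(Z>.046);print(nm,a,k.sum(),np.percentile(Z[k],[0,5]).round(3) if k.any() else '',end='; ')
    print()
```

```text
scene 8 189 [0.046 0.053]; scene 16 283 [0.046 0.052]; scene 24 391 [0.046 0.055]; scene 32 851 [0.047 0.11 ]; scene 40 1005 [0.056 0.097]; scene 48 371 [0.066 0.087]; scene 56 318 [0.078 0.087]; 
wrist 8 4457 [0.046 0.049]; wrist 16 2256 [0.046 0.048]; wrist 24 3443 [0.046 0.049]; wrist 32 5130 [0.046 0.051]; wrist 40 3438 [0.054 0.06 ]; wrist 48 1922 [0.064 0.068]; wrist 56 406 [0.073 0.076];
```

```bash
python3 -m inch '{"delta_pos":[[0,0,0],[0,0,0],[0,0,0],[0,0,0],[0,0,0],[0,0,0],[0,0,0],[0,0,0],[0,0,0],[0,0,0],[0,0,0],[0,0,0]],"rot":[[0,0,0.12],[0,0,0.24],[0,0,0.36],[0,0,0.48],[0,0,0.60],[0,0,0.72],[0,0,0.84],[0,0,0.96],[0,0,1.08],[0,0,1.2],[0,0,1.32],[0,0,1.44]],"fingers":[0,0,0,0,0,0,0,0,0,0,0,0]}' && python3 st.py
python3 -m inch '{"delta_pos":[[0,0,0],[0,0,0],[0.0026,-0.020,0],[0.0026,-0.020,0]],"rot":[[0,0,0.12],[0,0,0.13],[0,0,0.13],[0,0,0.13]],"fingers":[0,0,0,0]}' && python3 st.py
```

```text
t: 5.85
ee_pos: [0.4692, -0.0934, 0.0161]
orientation: [-3.139, -0.002, -1.216]
contact_force: [-0.5, 0.6, -0.3]
grip_width: -0.0003
t 5.85 hx -0.1670 hy -0.0034 z 0.0161 ori [-3.139e+00 -2.000e-03 -1.216e+00] F [-0.48  0.61 -0.27] Fhx -0.33 M [ 0.021  0.01  -0.017] Taxis 0.136
t: 6.18
ee_pos: [0.4905, -0.0884, 0.016]
orientation: [-3.137, -0.002, -1.336]
contact_force: [0.5, 0.2, -0.0]
grip_width: 0.0
t 6.18 hx -0.1451 hy -0.0034 z 0.0160 ori [-3.137e+00 -2.000e-03 -1.336e+00] F [ 0.49  0.19 -0.01] Fhx 0.52 M [ 0.013 -0.053 -0.013] Taxis 0.022
```

```bash
python3 -m inch '{"delta_pos":[[-0.002,-0.003,0],[-0.003,-0.007,0],[-0.003,-0.011,0],[-0.003,-0.015,0],[-0.003,-0.019,0],[-0.003,-0.023,0],[-0.003,-0.027,0],[-0.003,-0.031,0],[-0.003,-0.035,0],[-0.003,-0.038,0],[-0.003,-0.041,0],[-0.003,-0.043,0]],"rot":[[0,0,0],[0,0,0],[0,0,0],[0,0,0],[0,0,0],[0,0,0],[0,0,0],[0,0,0],[0,0,0],[0,0,0],[0,0,0],[0,0,0]],"fingers":[0,0,0,0,0,0,0,0,0,0,0,0]}' && python3 st.py
cat > cx.py <<'E'
from h import *
im,d,c=cap('scene')
q=np.load('last_scene.npz');P=pts(q['d'],q['K'],q['e'],q['o'])
h=np.radians(13.2);e=np.array([np.cos(h),np.sin(h)]);n=np.array([-np.sin(h),np.cos(h)])
r=P[...,:2]-[.631,-.052];X=r@e;Y=r@n;Z=P[...,2]
k=(Z>.059)&(Z<.069)&(np.abs(Y)<.03)&(X<.1)&(X>-.15);print('cell x',np.percentile(X[k],[0,1,99,100]))
E
python3 cx.py
```

```text
t: 7.18
ee_pos: [0.5276, -0.0756, 0.0139]
orientation: [3.14, 0.0, -1.339]
contact_force: [-5.0, -1.2, 3.2]
grip_width: -0.0
t 7.18 hx -0.1060 hy 0.0007 z 0.0139 ori [ 3.14   0.    -1.339] F [-5.04 -1.23  3.16] Fhx -5.19 M [-0.215  0.865 -0.025] Taxis 0.016
cell x [-0.10087177 -0.09388402  0.0651003   0.06625929]
```

```bash
python3 -m inch '{"delta_pos":[[0,-0.002,0],[0,-0.004,0],[0,-0.006,0],[0,-0.008,0],[0,-0.010,0],[0,-0.0105,0],[0,-0.011,0]],"rot":[[0,0,0],[0,0,0],[0,0,0],[0,0,0],[0,0,0],[0,0,0],[0,0,0]],"fingers":[0,0,0,0,0,0,0]}' && python3 st.py && python3 cx.py
```

```text
t: 7.82
ee_pos: [0.5384, -0.073, 0.0138]
orientation: [3.141, 0.0, -1.339]
contact_force: [-4.8, -0.5, 3.9]
grip_width: 0.0001
t 7.82 hx -0.0950 hy 0.0007 z 0.0138 ori [ 3.141  0.    -1.339] F [-4.78 -0.53  3.91] Fhx -4.77 M [-0.183  0.814  0.012] Taxis 0.040
cell x [-0.08870712 -0.08208015  0.07633579  0.07747133]
```

Still sliding at about 5 N, with roughly 3 mm left.

```bash
python3 -m inch '{"delta_pos":[[0,-0.0007,0],[0,-0.0014,0],[0,-0.002,0],[0,-0.002,0]],"rot":[[0,0,0],[0,0,0],[0,0,0],[0,0,0]],"fingers":[0,0,0,0]}' && python3 st.py && python3 -m inch '{"delta_pos":[[0,-0.0005,0],[0,-0.001,0],[0,-0.001,0]],"rot":[[0,0,0],[0,0,0],[0,0,0]],"fingers":[0,0,0]}' && python3 st.py
```

```text
t: 8.2
ee_pos: [0.5402, -0.0726, 0.0137]
orientation: [3.14, 0.0, -1.34]
contact_force: [-7.5, -1.8, 4.5]
grip_width: 0.0001
t 8.2 hx -0.0931 hy 0.0007 z 0.0137 ori [ 3.14  0.   -1.34] F [-7.49 -1.77  4.47] Fhx -7.70 M [-0.184  1.019  0.025] Taxis -0.031
t: 8.45
ee_pos: [0.5402, -0.0726, 0.0137]
orientation: [3.138, 0.0, -1.34]
contact_force: [-11.4, -1.7, 8.2]
grip_width: 0.0002
t 8.45 hx -0.0931 hy 0.0006 z 0.0137 ori [ 3.138  0.    -1.34 ] F [-11.4   -1.68   8.23] Fhx -11.48 M [-0.371  1.885  0.021] Taxis 0.062
```

```bash
python3 -m inch '{"delta_pos":[[0,-0.0005,0],[0,-0.001,0],[0,-0.001,0]],"rot":[[0,0,0],[0,0,0],[0,0,0]],"fingers":[0,0,0]}' && python3 st.py && python3 cx.py
python3 - <<'E'
from h import *
q=np.load('last_scene.npz');P=pts(q['d'],q['K'],q['e'],q['o'])
h=np.radians(13.2);e=np.array([np.cos(h),np.sin(h)]);n=np.array([-np.sin(h),np.cos(h)])
r=P[...,:2]-[.631,-.052];X=r@e;Y=r@n;Z=P[...,2]
k=(Z>.042)&(Z<.055)&(abs(Y)<.042)&(X>.06)&(X<.12);print('stop',np.percentile(X[k],[0,2,98]))
k=(Z>.10)&(Z<.121)&(abs(Y)<.075)&(abs(X)<.04);print('crosshead x',np.percentile(X[k],[1,99]),'y',np.percentile(Y[k],[1,99]))
E
```

```text
t: 8.7
ee_pos: [0.5401, -0.0726, 0.0136]
orientation: [3.136, 0.001, -1.34]
contact_force: [-17.3, -3.0, 13.7]
grip_width: -0.0004
t 8.7 hx -0.0932 hy 0.0007 z 0.0136 ori [ 3.136e+00  1.000e-03 -1.340e+00] F [-17.31  -2.97  13.71] Fhx -17.53 M [-0.542  2.646 -0.009] Taxis 0.095
cell x [-0.08606146 -0.08016101  0.07825485  0.07956382]
stop [0.06052345 0.06423926 0.0944964 ]
crosshead x [-0.01214069  0.01597715] y [-0.0723212   0.06566587]
```

The cell is home: the finger stopped at hx=-0.0932 while the force rose from 5 to 17 N, and the rear edge is at the stop. Now to the T-handle.

```bash
python3 -m inch '{"delta_pos":[[0,0.010,0],[0,0.025,0],[0,0.025,-0.04],[0,0.025,-0.08],[0,0.025,-0.12],[0,0.025,-0.16],[0,0.025,-0.202],[0.01,-0.01,-0.202],[0.03,-0.05,-0.202],[0.05,-0.085,-0.202],[0.0508,-0.0979,-0.202],[0.0508,-0.0979,-0.202]],"rot":[[0,0,0],[0,0,0],[0,0,0],[0,0,-0.12],[0,0,-0.24],[0,0,-0.36],[0,0,-0.48],[0,0,-0.6],[0,0,-0.72],[0,0,-0.84],[0,0,-0.96],[0,0,-1.08]],"fingers":[0,0,0,0,0,0,0.04,0.07,0.07,0.07,0.07,0.07]}' 50 && python3 -m inch '{"delta_pos":[[0,0,0],[0,0,0],[0,0,0],[0,0,0],[0,0,0],[0,0,0]],"rot":[[0,0,-0.12],[0,0,-0.24],[0,0,-0.36],[0,0,-0.48],[0,0,-0.575],[0,0,-0.575]],"fingers":[0.07,0.07,0.07,0.07,0.07,0.07]}' && python3 st.py
python3 - <<'E'
from h import *
s=sensors.read_state();im,d,c=cap('wrist','w5.png')
q=np.load('last_wrist.npz');P=pts(q['d'],q['K'],q['e'],q['o']);Z=P[...,2]
k=(Z>.17)&(Z<.206)&(np.linalg.norm(P[...,:2]-[.6315,-.052],axis=-1)<.08)
b=P[k]; print(len(b))
f=b[np.linalg.norm(b[:,:2]-[.6315,-.052],axis=1)>.02]
vx,vy,x0,y0=cv2.fitLine(f[:,:2].astype(np.float32),cv2.DIST_HUBER,0,1e-4,1e-4).ravel();t=(f[:,:2]-[x0,y0])@[vx,vy]
v=np.array([vx,vy]);print('dir',np.degrees(np.arctan2(vy,vx)),'ends',[x0,y0]+v*t.min(),[x0,y0]+v*t.max(),'ztop',np.percentile(f[:,2],[50,95]))
R=R_of(s['orientation']);print('axis est(tool)',R.T@(np.r_[[x0,y0]+v*(t.min()+t.max())/2,.1935]-s['ee_pos']))
E
```

```text
t: 9.75
ee_pos: [0.6526, -0.0992, 0.214]
orientation: [-3.141, -0.0, -0.254]
contact_force: [1.1, 0.4, -0.4]
grip_width: 0.07
t: 10.25
ee_pos: [0.6503, -0.099, 0.2159]
orientation: [3.141, -0.001, 0.32]
contact_force: [0.4, 0.3, 0.4]
grip_width: 0.07
t 10.25 hx 0.0081 hy -0.0501 z 0.2159 ori [ 3.141e+00 -1.000e-03  3.200e-01] F [0.37 0.29 0.39] Fhx 0.43 M [ 0.045 -0.002  0.016] Taxis -0.039
9346
dir -71.84776 ends [0.60864568 0.01178644] [ 0.65072193 -0.11654971] ztop [0.20071225 0.2024251 ]
axis est(tool) [-0.00497194 -0.05070626  0.02237604]
```

View pics/w5.png

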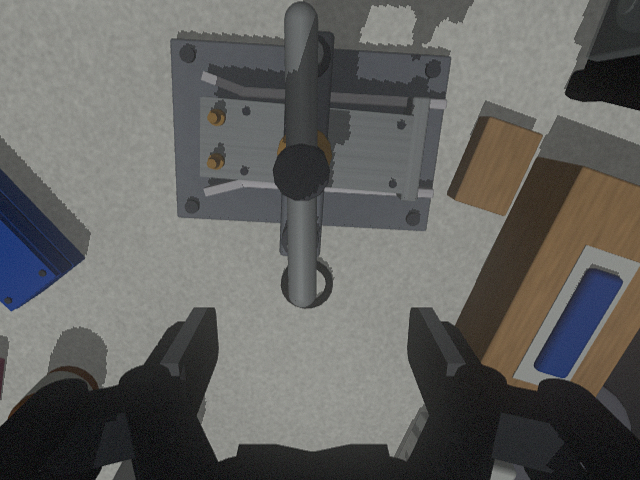

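Wrist view: the handle's near end is at (302,305) with the hub at (300,172), the jaws straddle it (centre about x=312), and the cell touches the stop at about x=413. I shift 5 mm in -x, descend and grip.

```bash
python3 -m inch '{"delta_pos":[[-0.005,0,0.01],[-0.005,0,0.035],[-0.005,0,0.06],[-0.005,0,0.069],[-0.005,0,0.069],[-0.005,0,0.069],[-0.005,0,0.069],[-0.005,0,0.069],[-0.005,0,0.069],[-0.005,0,0.069],[-0.005,0,0.069],[-0.005,0,0.069]],"rot":[[0,0,0],[0,0,0],[0,0,0],[0,0,0],[0,0,0],[0,0,0],[0,0,0],[0,0,0],[0,0,0],[0,0,0],[0,0,0],[0,0,0]],"fingers":[0.07,0.07,0.07,0.07,0,0,0,0,0,0,0,0]}' 40 && python3 st.py
```

```text
t: 11.3
ee_pos: [0.6461, -0.1011, 0.149]
orientation: [3.14, -0.003, 0.315]
contact_force: [-1.6, -0.0, 7.0]
grip_width: 0.0124
t 11.3 hx 0.0034 hy -0.0512 z 0.1490 ori [ 3.14e+00 -3.00e-03  3.15e-01] F [-1.57 -0.03  6.98] Fhx -1.54 M [-0.056  0.203  0.038] Taxis 0.039
```

```bash
python3 -m inch '{"delta_pos":[[-0.0059,-0.0003,0.0001],[-0.0116,-0.0013,0.0003],[-0.0172,-0.0030,0.0004],[-0.0226,-0.0053,0.0006],[-0.0277,-0.0082,0.0007],[-0.0325,-0.0117,0.0009],[-0.0368,-0.0157,0.0010],[-0.0406,-0.0201,0.0012],[-0.0439,-0.0250,0.0013],[-0.0466,-0.0302,0.0015],[-0.0486,-0.0356,0.0016],[-0.0501,-0.0413,0.0018]],"rot":[[0,0,0.115],[0,0,0.23],[0,0,0.345],[0,0,0.46],[0,0,0.575],[0,0,0.69],[0,0,0.805],[0,0,0.92],[0,0,1.035],[0,0,1.15],[0,0,1.265],[0,0,1.38]],"fingers":[0,0,0,0,0,0,0,0,0,0,0,0]}' && python3 st.py
```

```text
t: 12.3
ee_pos: [0.5853, -0.0775, 0.1471]
orientation: [-3.14, -0.003, -1.071]
contact_force: [-1.1, -1.9, 7.4]
grip_width: 0.0124
t 12.3 hx -0.0504 hy -0.0144 z 0.1471 ori [-3.140e+00 -3.000e-03 -1.071e+00] F [-1.07 -1.9   7.36] Fhx -1.47 M [-0.201  0.187  0.146] Taxis -0.205
```

```bash
python3 -m inch '{"delta_pos":[[-0.0059,-0.0003,0.0001],[-0.0116,-0.0013,0.0003],[-0.0172,-0.0030,0.0004],[-0.0226,-0.0053,0.0006],[-0.0277,-0.0082,0.0007],[-0.0325,-0.0117,0.0009],[-0.0368,-0.0157,0.0010],[-0.0406,-0.0201,0.0012],[-0.0439,-0.0250,0.0013],[-0.0466,-0.0302,0.0015],[-0.0486,-0.0356,0.0016]],"rot":[[0,0,0.115],[0,0,0.23],[0,0,0.345],[0,0,0.46],[0,0,0.575],[0,0,0.69],[0,0,0.805],[0,0,0.92],[0,0,1.035],[0,0,1.15],[0,0,1.265]],"fingers":[0,0,0,0,0,0,0,0,0,0,0]}' && python3 st.py && python3 -c "
from rig import sensors;print(sensors.read_state()['joint_positions'])"
```

```text
t: 13.22
ee_pos: [0.5929, -0.0173, 0.1455]
orientation: [-3.139, 0.001, -2.336]
contact_force: [-2.3, -1.6, 8.2]
grip_width: 0.0125
t 13.22 hx -0.0291 hy 0.0425 z 0.1455 ori [-3.139e+00  1.000e-03 -2.336e+00] F [-2.32 -1.63  8.16] Fhx -2.63 M [-0.245  0.452  0.046] Taxis -0.189
[-1.15280241e-01  1.44672274e-01  1.58394666e+00 -4.10828970e-04
  1.41060269e+00  2.22070277e+00]
```

```bash
python3 -m inch '{"delta_pos":[[-0.0059,-0.0003,0.0001],[-0.0116,-0.0013,0.0003],[-0.0172,-0.0030,0.0004]],"rot":[[0,0,0.115],[0,0,0.23],[0,0,0.345]],"fingers":[0,0,0]}' && python3 st.py
```

```text
t: 13.47
ee_pos: [0.6071, -0.0068, 0.1451]
orientation: [-3.14, 0.002, -2.681]
contact_force: [-2.6, -2.0, 7.8]
grip_width: 0.0127
t 13.47 hx -0.0130 hy 0.0494 z 0.1451 ori [-3.140e+00  2.000e-03 -2.681e+00] F [-2.55 -1.96  7.78] Fhx -2.93 M [-0.28   0.474  0.037] Taxis -0.199
```

```bash
python3 -m inch '{"delta_pos":[[0,0,0],[0,0,0],[0,0,0],[0,0,-0.03],[0,0,-0.055],[0,0,-0.055],[0,0,-0.055],[0,0,-0.055],[0,0,-0.055],[0,0,-0.055],[0,0,-0.055],[0,0,-0.055]],"rot":[[0,0,0],[0,0,0],[0,0,0],[0,0,0],[0,0,0],[0,0,-0.12],[0,0,-0.24],[0,0,-0.36],[0,0,-0.48],[0,0,-0.6],[0,0,-0.72],[0,0,-0.84]],"fingers":[0.05,0.05,0.05,0.05,0.05,0.05,0.05,0.05,0.05,0.05,0.05,0.05]}' && python3 -m inch '{"delta_pos":[[0,0,0],[0,0,0],[0,0,0],[0,0,0],[0,0,0],[0,0,0],[0,0,0],[0,0,0],[0,0,0],[0,0,0],[0,0,0],[0,0,0]],"rot":[[0,0,-0.12],[0,0,-0.24],[0,0,-0.36],[0,0,-0.48],[0,0,-0.60],[0,0,-0.72],[0,0,-0.84],[0,0,-0.96],[0,0,-1.08],[0,0,-1.2],[0,0,-1.32],[0,0,-1.44]],"fingers":[0.05,0.05,0.05,0.05,0.05,0.05,0.05,0.05,0.05,0.05,0.05,0.05]}' && python3 -m inch '{"delta_pos":[[0,0,0],[0,0,0],[0,0,0],[0,0,0],[0,0,0],[0,0,0],[0,0,0],[0,0,0],[0,0,0]],"rot":[[0,0,-0.12],[0,0,-0.24],[0,0,-0.36],[0,0,-0.48],[0,0,-0.60],[0,0,-0.72],[0,0,-0.84],[0,0,-0.86],[0,0,-0.86]],"fingers":[0.05,0.05,0.05,0.05,0.05,0.05,0.05,0.05,0.05]}' && python3 st.py
python3 - <<'E'
from h import *
s=sensors.read_state();im,d,c=cap('wrist')
for nm in('wrist',):
    q=np.load('last_wrist.npz');P=pts(q['d'],q['K'],q['e'],q['o']);Z=P[...,2]
    L=np.linalg.norm(P[...,:2]-[.6315,-.052],axis=-1)
    f=P[(Z>.175)&(Z<.206)&(L<.075)&(L>.02)]
    R=R_of(s['orientation']);t=(f-s['ee_pos'])@R
    print(len(f),'tool y range',np.percentile(t[:,1],[0,50,100]),'x',np.percentile(t[:,0],[5,50,95]))
    vx,vy,x0,y0=cv2.fitLine(t[:,:2].astype(np.float32),cv2.DIST_HUBER,0,1e-4,1e-4).ravel();print('slope',vx/vy,'x at y=0',x0-y0*vx/vy,'ztop',np.percentile(f[:,2],95))
cv2.imwrite('pics/w6.png',cv2.resize(im,(480,360))[:,:,::-1])
E
```

```text
t: 14.47
ee_pos: [0.6057, -0.007, 0.1977]
orientation: [3.141, -0.0, -1.827]
contact_force: [0.0, 0.5, -0.2]
grip_width: 0.0505
t: 15.47
ee_pos: [0.6057, -0.007, 0.1977]
orientation: [3.141, 0.001, -0.387]
contact_force: [0.4, -0.0, 0.5]
grip_width: 0.0498
t: 16.22
ee_pos: [0.6058, -0.0069, 0.1978]
orientation: [-3.141, 0.0, 0.465]
contact_force: [-1.1, -0.3, -0.5]
grip_width: 0.0499
t 16.22 hx -0.0142 hy 0.0496 z 0.1978 ori [-3.141  0.     0.465] F [-1.1  -0.35 -0.51] Fhx -1.15 M [-0.013  0.004 -0.055] Taxis -0.004
3762 tool y range [-0.01662511  0.01286135  0.09237669] x [-0.0050569   0.0010037   0.00723856]
slope -0.018636433 x at y=0 0.0014588847 ztop 0.19832656145081023
```

View pics/w6.png

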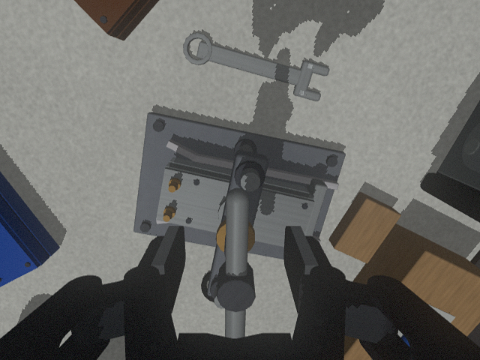

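The bar runs vertically at about x=237 in the view, centred between the jaws, so the regrip is aligned. Next I descend, close and turn on.

```bash
python3 -m inch '{"delta_pos":[[0.001,0,0.02],[0.001,0,0.045],[0.001,0,0.053],[0.001,0,0.053],[0.001,0,0.053],[0.001,0,0.053],[0.001,0,0.053],[0.001,0,0.053]],"rot":[[0,0,0],[0,0,0],[0,0,0],[0,0,0],[0,0,0],[0,0,0],[0,0,0],[0,0,0]],"fingers":[0.05,0.05,0.05,0,0,0,0,0]}' && python3 st.py && python3 -m inch '{"delta_pos":[[0.0059,0.0003,0.0001],[0.0116,0.0013,0.0003],[0.0172,0.0030,0.0004],[0.0226,0.0053,0.0006]],"rot":[[0,0,0.115],[0,0,0.23],[0,0,0.345],[0,0,0.46]],"fingers":[0,0,0,0]}' && python3 st.py
```

```text
t: 16.93
ee_pos: [0.6077, -0.0065, 0.1466]
orientation: [3.141, -0.002, 0.464]
contact_force: [-1.9, -0.1, 2.6]
grip_width: 0.0124
t 16.93 hx -0.0123 hy 0.0496 z 0.1466 ori [ 3.141e+00 -2.000e-03  4.640e-01] F [-1.95 -0.13  2.6 ] Fhx -1.93 M [ 0.034  0.331 -0.221] Taxis 0.130
t: 17.27
ee_pos: [0.6303, -0.0015, 0.146]
orientation: [3.141, -0.001, -0.001]
contact_force: [-4.1, -4.2, 3.7]
grip_width: 0.0128
t 17.27 hx 0.0108 hy 0.0494 z 0.1460 ori [ 3.141e+00 -1.000e-03 -1.000e-03] F [-4.08 -4.16  3.72] Fhx -4.92 M [-0.583  0.577  0.016] Taxis -0.225
```

```bash
for i in 1; do python3 -m inch '{"delta_pos":[[0.0059,0.0003,0.0001],[0.0116,0.0013,0.0003],[0.0172,0.0030,0.0004],[0.0226,0.0053,0.0006]],"rot":[[0,0,0.115],[0,0,0.23],[0,0,0.345],[0,0,0.46]],"fingers":[0,0,0,0]}' && python3 st.py; done
```

```text
t: 17.6
ee_pos: [0.6528, -0.0069, 0.1454]
orientation: [3.141, -0.002, -0.461]
contact_force: [-4.5, -3.2, 3.9]
grip_width: 0.0126
t 17.6 hx 0.0316 hy 0.0389 z 0.1454 ori [ 3.141e+00 -2.000e-03 -4.610e-01] F [-4.5  -3.19  3.91] Fhx -5.11 M [-0.555  0.734  0.089] Taxis -0.223
```

```bash
python3 -m inch '{"delta_pos":[[0.0059,0.0003,0.0001],[0.0116,0.0013,0.0003],[0.0172,0.0030,0.0004],[0.0226,0.0053,0.0006]],"rot":[[0,0,0.115],[0,0,0.23],[0,0,0.345],[0,0,0.46]],"fingers":[0,0,0,0]}' && python3 st.py
```

```text
t: 17.93
ee_pos: [0.6706, -0.0217, 0.1448]
orientation: [-3.142, -0.002, -0.921]
contact_force: [-5.9, -3.8, 4.3]
grip_width: 0.0128
t 17.93 hx 0.0455 hy 0.0204 z 0.1448 ori [-3.142e+00 -2.000e-03 -9.210e-01] F [-5.94 -3.85  4.27] Fhx -6.66 M [-0.458  0.846  0.058] Taxis -0.086
```

```bash
python3 -m inch '{"delta_pos":[[0.0059,0.0003,0.0001],[0.0116,0.0013,0.0003],[0.0172,0.0030,0.0004]],"rot":[[0,0,0.115],[0,0,0.23],[0,0,0.345]],"fingers":[0,0,0]}' && python3 st.py
```

```text
t: 18.18
ee_pos: [0.6786, -0.0372, 0.1444]
orientation: [-3.141, -0.001, -1.266]
contact_force: [-5.7, -1.7, 4.6]
grip_width: 0.0127
t 18.18 hx 0.0497 hy 0.0036 z 0.1444 ori [-3.141e+00 -1.000e-03 -1.266e+00] F [-5.67 -1.7   4.62] Fhx -5.91 M [-0.324  0.912  0.24 ] Taxis -0.243
```

```bash
python3 -m inch '{"delta_pos":[[0.0059,0.0003,0.0001],[0.0116,0.0013,0.0003],[0.0172,0.0030,0.0004]],"rot":[[0,0,0.115],[0,0,0.23],[0,0,0.345]],"fingers":[0,0,0]}' && python3 st.py
```

```text
t: 18.43
ee_pos: [0.6809, -0.0544, 0.1439]
orientation: [-3.141, -0.001, -1.611]
contact_force: [-5.0, -1.9, 3.7]
grip_width: 0.0126
t 18.43 hx 0.0481 hy -0.0137 z 0.1439 ori [-3.141e+00 -1.000e-03 -1.611e+00] F [-5.03 -1.88  3.66] Fhx -5.33 M [-0.195  0.798  0.26 ] Taxis -0.155
```

```bash
python3 -m inch '{"delta_pos":[[0.0059,0.0003,0.0001],[0.0116,0.0013,0.0003],[0.0172,0.0030,0.0004]],"rot":[[0,0,0.115],[0,0,0.23],[0,0,0.345]],"fingers":[0,0,0]}' && python3 st.py
```

```text
t: 18.68
ee_pos: [0.6774, -0.0713, 0.1437]
orientation: [-3.14, -0.0, -1.956]
contact_force: [-5.0, -0.6, 4.6]
grip_width: 0.0123
t 18.68 hx 0.0408 hy -0.0294 z 0.1437 ori [-3.14  -0.    -1.956] F [-4.97 -0.65  4.65] Fhx -4.99 M [-0.053  0.727  0.342] Taxis -0.216
```

```bash
python3 -m inch '{"delta_pos":[[0.0059,0.0003,0.0001],[0.0116,0.0013,0.0003]],"rot":[[0,0,0.115],[0,0,0.23]],"fingers":[0,0]}' && python3 st.py
```

```text
t: 18.85
ee_pos: [0.672, -0.0815, 0.1434]
orientation: [-3.14, 0.0, -2.185]
contact_force: [-3.2, 0.1, 5.0]
grip_width: 0.0123
t 18.85 hx 0.0332 hy -0.0381 z 0.1434 ori [-3.14   0.    -2.185] F [-3.25  0.07  5.04] Fhx -3.15 M [0.052 0.655 0.393] Taxis -0.300
```

```bash
python3 -m inch '{"delta_pos":[[0.0059,0.0003,0.0001],[0.0116,0.0013,0.0003]],"rot":[[0,0,0.115],[0,0,0.23]],"fingers":[0,0]}' && python3 st.py; python3 -c "
from rig import sensors;print(sensors.read_state()['joint_positions'][5])"
```

```text
t: 19.02
ee_pos: [0.6645, -0.0903, 0.1433]
orientation: [-3.14, 0.001, -2.415]
contact_force: [-2.3, 1.1, 4.7]
grip_width: 0.0126
t 19.02 hx 0.0239 hy -0.0449 z 0.1433 ori [-3.140e+00  1.000e-03 -2.415e+00] F [-2.27  1.14  4.73] Fhx -1.95 M [0.072 0.518 0.408] Taxis -0.359
2.2040864703734857
```

```bash
python3 -m inch '{"delta_pos":[[0.0059,0.0003,0.0001],[0.0116,0.0013,0.0003]],"rot":[[0,0,0.115],[0,0,0.23]],"fingers":[0,0]}' && python3 st.py; python3 -c "
from rig import sensors;print(sensors.read_state()['joint_positions'][5])"
```

```text
t: 19.18
ee_pos: [0.6551, -0.0971, 0.1431]
orientation: [-3.14, 0.002, -2.645]
contact_force: [-2.2, 0.1, 4.4]
grip_width: 0.0124
t 19.18 hx 0.0132 hy -0.0494 z 0.1431 ori [-3.140e+00  2.000e-03 -2.645e+00] F [-2.15  0.15  4.37] Fhx -2.06 M [0.034 0.351 0.499] Taxis -0.405
2.4210209088962693
```

```bash
python3 -m inch '{"delta_pos":[[0.0051,0.0003,0.0001],[0.0101,0.0010,0.0003]],"rot":[[0,0,0.1],[0,0,0.2]],"fingers":[0,0]}' && python3 st.py; python3 -m inch '{"delta_pos":[[0,0,0],[0,0,0]],"rot":[[0,0,0],[0,0,0]],"fingers":[0,0]}' && python3 st.py;  python3 -c "
from rig import sensors;print(sensors.read_state()['joint_positions'][5])"
```

```text
t: 19.35
ee_pos: [0.6459, -0.1012, 0.1429]
orientation: [-3.14, 0.003, -2.845]
contact_force: [-0.8, -0.1, 3.5]
grip_width: 0.0124
t 19.35 hx 0.0033 hy -0.0513 z 0.1429 ori [-3.140e+00  3.000e-03 -2.845e+00] F [-0.85 -0.09  3.46] Fhx -0.84 M [-0.031  0.209  0.52 ] Taxis -0.477
t: 19.52
ee_pos: [0.6454, -0.1013, 0.1429]
orientation: [-3.14, 0.001, -2.84]
contact_force: [-3.7, -2.3, 6.4]
grip_width: 0.0126
t 19.52 hx 0.0028 hy -0.0513 z 0.1429 ori [-3.14e+00  1.00e-03 -2.84e+00] F [-3.72 -2.29  6.42] Fhx -4.15 M [-0.229  0.687  0.157] Taxis 0.059
2.6060564898919125
```

```bash
python3 -m inch '{"delta_pos":[[0,0,0],[0,0,0],[0,0,0],[0,0,-0.03],[0,0,-0.055],[0,0,-0.055],[0,0,-0.055],[0,0,-0.055],[0,0,-0.055],[0,0,-0.055],[0,0,-0.055],[0,0,-0.055]],"rot":[[0,0,0],[0,0,0],[0,0,0],[0,0,0],[0,0,0],[0,0,-0.12],[0,0,-0.24],[0,0,-0.36],[0,0,-0.48],[0,0,-0.6],[0,0,-0.72],[0,0,-0.84]],"fingers":[0.05,0.05,0.05,0.05,0.05,0.05,0.05,0.05,0.05,0.05,0.05,0.05]}' && python3 -m inch '{"delta_pos":[[0,0,0],[0,0,0],[0,0,0],[0,0,0],[0,0,0],[0,0,0],[0,0,0],[0,0,0],[0,0,0],[0,0,0],[0,0,0],[0,0,0]],"rot":[[0,0,-0.12],[0,0,-0.24],[0,0,-0.36],[0,0,-0.48],[0,0,-0.60],[0,0,-0.72],[0,0,-0.84],[0,0,-0.96],[0,0,-1.08],[0,0,-1.2],[0,0,-1.32],[0,0,-1.44]],"fingers":[0.05,0.05,0.05,0.05,0.05,0.05,0.05,0.05,0.05,0.05,0.05,0.05]}' && python3 -m inch '{"delta_pos":[[0,0,0],[0,0,0],[0,0,0],[0,0,0],[0,0,0],[0,0,0],[0,0,0],[0,0,0],[0,0,0]],"rot":[[0,0,-0.12],[0,0,-0.24],[0,0,-0.36],[0,0,-0.48],[0,0,-0.60],[0,0,-0.72],[0,0,-0.84],[0,0,-0.86],[0,0,-0.86]],"fingers":[0.05,0.05,0.05,0.05,0.05,0.05,0.05,0.05,0.05]}' && python3 st.py
cat > bar.py <<'E'
from h import *
s=sensors.read_state();im,d,c=cap('wrist')
q=np.load('last_wrist.npz');P=pts(q['d'],q['K'],q['e'],q['o']);Z=P[...,2]
L=np.linalg.norm(P[...,:2]-[.6315,-.052],axis=-1)
f=P[(Z>.175)&(Z<.2)&(L<.07)&(L>.02)]
R=R_of(s['orientation']);t=(f-s['ee_pos'])@R
vx,vy,x0,y0=cv2.fitLine(t[:,:2].astype(np.float32),cv2.DIST_HUBER,0,1e-4,1e-4).ravel();print('slope',vx/vy,'x at y=0',x0-y0*vx/vy,'ztop',np.percentile(f[:,2],[50,95]),'ymin/max',t[:,1].min(),t[:,1].max())
vx,vy,x0,y0=cv2.fitLine(f[:,:2].astype(np.float32),cv2.DIST_HUBER,0,1e-4,1e-4).ravel();a=np.degrees(np.arctan2(vy,vx))%180;print('bar dir',a,'theta mod pi',np.radians(103.2-a))
E
python3 bar.py; python3 cx.py
```

```text
t: 20.52
ee_pos: [0.6452, -0.1003, 0.1956]
orientation: [3.141, 0.0, -1.993]
contact_force: [-0.1, -0.8, -0.3]
grip_width: 0.0501
t: 21.52
ee_pos: [0.6452, -0.1003, 0.1956]
orientation: [-3.141, 0.0, -0.553]
contact_force: [0.4, -0.2, -1.4]
grip_width: 0.0503
t: 22.27
ee_pos: [0.6451, -0.1003, 0.1957]
orientation: [-3.141, 0.0, 0.299]
contact_force: [-0.9, 0.1, 0.1]
grip_width: 0.05
t 22.27 hx 0.0027 hy -0.0503 z 0.1957 ori [-3.141  0.     0.299] F [-0.88  0.05  0.08] Fhx -0.84 M [ 0.01  -0.016 -0.012] Taxis 0.054
slope 0.0114027 x at y=0 -0.0001649672 ztop [0.19290981 0.19459428] ymin/max -0.11550939176719947 0.017842157731965187
bar dir 107.75939 theta mod pi -0.07957645
cell x [-0.08024272 -0.07790925  0.0780813   0.0791708 ]
```

```bash
python3 -m inch '{"delta_pos":[[0,0,0.02],[0,0,0.045],[0,0,0.053],[0,0,0.053],[0,0,0.053],[0,0,0.053],[0,0,0.053],[0,0,0.053]],"rot":[[0,0,0],[0,0,0],[0,0,0],[0,0,0],[0,0,0],[0,0,0],[0,0,0],[0,0,0]],"fingers":[0.05,0.05,0.05,0,0,0,0,0]}' && python3 st.py && python3 -m inch '{"delta_pos":[[-0.0051,-0.0003,0.0001],[-0.0086,-0.0007,0.0002]],"rot":[[0,0,0.1],[0,0,0.17]],"fingers":[0,0]}' && python3 st.py
```

```text
t: 23.03
ee_pos: [0.6458, -0.1007, 0.1445]
orientation: [3.14, -0.002, 0.3]
contact_force: [-1.8, 0.2, 2.7]
grip_width: 0.0123
t 23.03 hx 0.0032 hy -0.0508 z 0.1445 ori [ 3.14e+00 -2.00e-03  3.00e-01] F [-1.83  0.17  2.73] Fhx -1.74 M [-0.1    0.334  0.242] Taxis -0.156
t: 23.2
ee_pos: [0.6378, -0.1027, 0.1444]
orientation: [3.14, -0.003, 0.126]
contact_force: [1.2, 0.2, 1.9]
grip_width: 0.0125
t 23.2 hx -0.0050 hy -0.0509 z 0.1444 ori [ 3.14e+00 -3.00e-03  1.26e-01] F [1.18 0.22 1.88] Fhx 1.20 M [-0.046 -0.162  0.352] Taxis -0.414
```

```bash
python3 -m inch '{"delta_pos":[[-0.0041,-0.0002,0.0001]],"rot":[[0,0,0.08]],"fingers":[0]}' && python3 st.py && python3 -m inch '{"delta_pos":[[0,0,0],[0,0,0],[0,0,0],[0,0,-0.03],[0,0,-0.06],[0,0,-0.1],[0,0,-0.1]],"rot":[[0,0,0],[0,0,0],[0,0,0],[0,0,0],[0,0,0],[0,0,0],[0,0,0]],"fingers":[0.05,0.05,0.05,0.05,0.05,0.05,0.05]}' && python3 st.py && python3 bar.py; python3 cx.py
```

```text
t: 23.28
ee_pos: [0.6338, -0.1032, 0.1443]
orientation: [3.14, -0.003, 0.047]
contact_force: [1.4, -1.7, 1.6]
grip_width: 0.0125
t 23.28 hx -0.0090 hy -0.0505 z 0.1443 ori [ 3.14e+00 -3.00e-03  4.70e-02] F [ 1.38 -1.7   1.58] Fhx 0.95 M [-0.131 -0.302  0.414] Taxis -0.480
t: 23.87
ee_pos: [0.6362, -0.1035, 0.2526]
orientation: [3.138, -0.012, 0.052]
contact_force: [1.1, 0.9, 3.3]
grip_width: 0.0501
t 23.87 hx -0.0067 hy -0.0513 z 0.2526 ori [ 3.138 -0.012  0.052] F [1.11 0.91 3.32] Fhx 1.28 M [-0.017 -0.08  -0.009] Taxis -0.053
slope 0.023511166 x at y=0 -0.0033322503 ztop [0.19256919 0.19429902] ymin/max -0.11881073061478495 0.015661611555794007
bar dir 94.32983 theta mod pi 0.15481368
cell x [-0.08020987 -0.07845269  0.07823919  0.0795251 ]
```

The camera puts the handle at θ≈6.44 rad, at least 0.84 past the latest possible touch at 5.6. The torque while turning was about 0.48 N m, and the cell is still home. I'll raise clear, settle and hand in.

```bash
python3 -m inch '{"delta_pos":[[0,0,-0.02],[0,0,-0.03],[0,0,-0.03],[0,0,-0.03],[0,0,-0.03]],"rot":[[0,0,0],[0,0,0],[0,0,0],[0,0,0],[0,0,0]],"fingers":[0.05,0.05,0.05,0.05,0.05]}' && python3 st.py && python3 -c "
from rig import ticket;print(ticket.hand_in())"
```

```text
t: 24.38
ee_pos: [0.6322, -0.1026, 0.2711]
orientation: [-3.141, 0.001, 0.05]
contact_force: [0.3, -0.6, -0.8]
grip_width: 0.0502
t 24.38 hx -0.0104 hy -0.0495 z 0.2711 ori [-3.141e+00  1.000e-03  5.000e-02] F [ 0.33 -0.58 -0.78] Fhx 0.19 M [ 0.005 -0.024 -0.016] Taxis 0.000
the job is handed in; nothing more can be done
None
```

I slid the cell home against the stop, tightened the clamp in three grips of the T-handle, let go and handed in at 24.4 s. The final check puts the clamp in range, but I could not measure the foot force directly.

- **Cell home:** the push peaked at about 17 N with the cell no longer moving. The last depth check put its ends at -80 and +79.5 mm from the screw axis, which is fully home.
- **Clamp:** the last camera check put the handle at about 6.44 rad. Torque began rising at about 5.4 to 5.6 rad and read about 0.48 N m on the last movement.
- **Checks that disagree:** from the angle I estimate 110 to 140 N on the cell. From the torque, which read a little under the 0.5 to 0.7 N m target, I estimate about 75 N. Both are inside 50 to 200 N.
- **Released:** the gripper is open and clear of the handle, and the wrist force reads about zero. I did not touch the bystanders, but I did not re-measure their positions at the end.
- **First push missed:** the closed fingertips sit about 29 mm above the reported TCP. My first push passed over the cell between the barbs and pressed on its top with about 17 N. The cell did not move, and I allowed for the offset after that.

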